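# Lock the sample tray's handle and hold the tray level over the felt pad

## Task

The tankard's loose silver ball lies in the shallow pocket of the sample tray: take the red-gripped locking pin from its wooden stand and drop it fully into the hole at the tray's end, so that it locks the carrying handle while the tray still stands on the worktop. Then lift the tray by its handle, never tipping it so the ball stays in its pocket, and hold it level and still about 10 cm above the middle of the blue felt pad for the conservator to take the ball. Finish while still holding it there, and leave the loupe, the polish tin and the marker where they are.

Things in the scene. Friction and masses are not known exactly. Their poses are not given: they have to be found in the camera images.
- tray: Grey metal sample tray, 200 x 90 mm, floor 6 mm thick, walls 12 mm high, 0.38 kg with its handle. Origin: centre of its underside; x runs along its length towards the pin hole, z up. In the middle of its floor is a round pocket (40 mm inside, rim 4 mm high) with the ball; over it, along x, stands a bridge handle. Each end of the handle slides in a blue keeper on the tray floor.
- handle_grip (a point): Centre of the black rubber sleeve on the handle's bar, 62 mm straight above the tray's origin. The bar runs along the tray's x; the sleeve is 70 mm long, 16 mm wide, 14 mm high (its underside 55 mm above the tray's underside). The bar's legs stand at tray x = +44 and -68 mm, its top is 69 mm up. The ball's top is 32 mm above the tray's underside, right below. Tray and handle balance about here.
- handle (a joint): Slide of the handle in the tray's keepers (m): 0 = fully home (starts here, holes in line), grows to 0.030 as it slides towards the tray's -x. About 1 N of friction. With the pin in it cannot slide out.
- hole (a point): Mouth of the pin hole: centre of the hole at the upper face of the blue keeper at the tray's +x end, on tray (75, 0, 19) mm. A straight upright hole, 10 mm wide, through the keeper's top plate (6 mm), the handle's steel tongue (5 mm) and the tray floor (6 mm), open below.
- pocket (a point): Where the ball's centre lies when it is in the middle of the pocket: 19 mm straight above the tray's origin.
- ball_center (a point): Centre of the bright steel-coloured ball, 26 mm across, 30 g, free to roll some 10 mm each way in the pocket.
- pin: Locking pin, 60 mm long, 30 g. Origin: the tip, z along the pin towards its grip. Steel shank 8 mm thick and 17 mm long with a 4 mm tapered tip, then a steel flange 18 mm across and 3 mm thick, then a round red grip 14 mm across and 40 mm long (20 to 60 mm from the tip). It starts upright in the stand, its flange on the stand's top, free to lean a few degrees. Seated in the tray, its flange lies on the keeper and its tip is 2 mm above the tray's underside.
- pin_tip (a point): Tip of the pin's shank (the pin's origin).
- pin_stand: Fixed wooden block, 40 x 40 x 26 mm, origin at the centre of its underside; an upright hole 10 mm wide and 20 mm deep in the middle of its top holds the pin.
- felt_pad: Fixed blue felt pad lying on the worktop, 150 x 110 x 12 mm; origin at the centre of its underside. To the left of it (y over 0.28) stand the tankard and a tall microscope whose head and eyepieces overhang towards the robot: an arm that starts turned to the left should draw in to about 0.4 m from its base, then swing to face the worktop, and reach out only then.
- polish_tin: Small flat tin with a dark teal lid, 64 mm across, 24 mm high, at the front of the worktop; origin under its centre. To be left alone.
- marker: White marker pen with a red cap, 135 mm long, lying at the front of the worktop; origin under its middle. To be left alone.
- folding_loupe: Small folding loupe, 27 x 42 x 13 mm, at the front of the worktop; origin under its middle. To be left alone.

How it is judged:
By the outcome, as a careful person would: the job done as asked, in the order asked, and still so for the second after the job is handed in, while the arm keeps its last pose, push and grip.
It also fails if it takes over 58 s, if anything falls off the work surface, if the arm or the gripper's body presses on something with over 40 N, if the wrist force passes 120 N, or if a joint passes its speed limit or range.

## Robot

A 6-joint arm with a two-finger parallel gripper is mounted at the origin on a cart in front of the work surface, level with it; the furniture and walls round the work are solid. World frame = base frame: x ahead of the robot, y to its left, z up, the work surface at z = 0. Lengths are in m, angles in degrees, forces in N, time in s.
With the tool pointing down it reaches from about 0.375 to 0.75 m from the base axis. Payload 9 kg.
Tool frame: the origin (TCP) lies midway between the tips of the shut fingers; the grasp point (between the pads) lies pinch_z behind it (pinch_z is the distance from the TCP to the grasp point, in m); z points along the fingers, y is the direction in which the jaws open and shut (so a half turn about z gives the same grasp; the last joint's range is limited). The gripper opens to 85 mm and grips with 20 to 120 N. Pads are 22 mm wide; open, the fingers measure 114 mm over their backs; the gripper's body (76 mm by 85 mm) begins 54 mm behind the grasp point. The pads swing forward as they close: fully open they stand 13 mm farther back than shut.
Start: joints at [-82.088, 5.964, 5.575, 89.605, 0, 77.527], TCP at [0.209, -0.562, 0.231] pointing down, gripper open.
Joint ranges: [-171.21, 171.21], [-48.23, 106.86], [-62.78, 66.21], [-105.2, 120.99], [-86.42, 89.51], [-180, 180]. Speed limits (degrees/s): [127.2, 127.2, 147.25, 180, 180, 180].

## Interface

Orientations are given as [roll, pitch, yaw] about the fixed x, y, z axes, in that order (R = Rz(yaw) Ry(pitch) Rx(roll)).
In Python, from plant import read_state, grab_frame, camera_info, hand_in, find_in, cut_out, pinpoint, pinch_z gives the robot as it stands.
- The arm moves only by the shell command python3 -m handwheel 'ROWS'. ROWS is JSON, a list of rows, each a list of 3 entries, a list of its own where there are three numbers: the shift along the world's x, y, z in mm, then the turn, a rotation vector about the world's x, y, z in rad, then the finger opening in mm, from 0 to 85.4. In form: [[[x, y, z], [ax, ay, az], fingers], ...]. A call has 1 to 20 rows; each row shifts and turns the commanded pose from where the row before left it; what a row does not reach is not made up. A row lasts 1/12 s, in which the tool goes at most 41.7 mm and 7.16 degrees, less where a joint would pass 70% of its speed; a pose out of reach is approached as far as the arm can. A call is refused whole if a number of a shift passes 41.7 or a number of a turn 0.125, either way. A call with a gripper value outside its range is refused whole. The fingers move at their own pace and stop on an object; the grip force is fixed at half the most. Time passes only in rows, so rows that do not move let the fingers close. It gives the time, the measured TCP pose, the force and the opening at its end, in the units of the state.
- read_state(): the state, without advancing time (a new reading comes with each control period).
- grab_frame(name): name is "scene" or "top"; returns (picture, depth): 400x640x3 uint8, red, green, blue; 400x640 float32, m along the optical axis (not along the pixel's ray), 0 where there is no reading.
- camera_info(name): a dict with "intrinsics" (3x3 intrinsics, pixels), "k1" (the pictures are not rectified: a ray, as slopes to the right and down, at radius r is drawn at 1 + k1 r^2 times it, then the intrinsics apply), "R" (3x3) and "t" (3): a world point X has camera coordinates R X + t. Camera axes: x right, y down, z forward; pixel columns grow to the right and rows downward; lengths in m; the calibration is good to about 2 mm. A picture is of the moment at which its call begins. camera_info takes no time and is no camera call.
- hand_in(): hands the job in, once; it reports no verdict.
Trained networks look in the newest picture that a camera, given by its name, has taken for a name from the list of things; names that differ only in an ending like _2 or _b are one class to them, and where a whole thing is asked for, a point or a joint stands for the part that bears it (a point fixed in the world has none). Each returns a list of dicts, best first, with "conf" (0 to 1); they miss things now and then, are a little off and sometimes report something else, mostly with a low value. They report only what shows in the picture. A call takes as long as a camera call.
- find_in(name, camera): "centre" ([column, row] in pixels, amid what is visible of it).
- cut_out(name, camera): "mask" (400x640 bool, what is visible of it) and "centre" ([column, row] in pixels, amid what is visible of it).
- pinpoint(name, camera): "centre" ([column, row] in pixels: a listed point, or the origin of a listed thing).
The state is a dict: "time_s": time; "joints": joint angles; "dq": joint speeds; "joint_efforts": joint torques, N m; "ee_pos": TCP position; "orientation": TCP orientation; "contact_force": force on the tool from outside, world axes, zero at the start; "torque": the same for the moment, N m; "finger_gap": finger opening in m.
Only numpy, scipy, OpenCV 4.12 (cv2) and the standard library are available. Lean on these libraries where they do the work, as an engineer would, in place of code of your own. Each camera call takes 0.05 s, during which the arm holds its last target. There are 200 camera calls.

## Working session

There is one attempt and no reset: what is moved stays moved. The work goes in short steps, Python scripts to look and compute and a shell command to move; the robot and the scene stay as the last step left them, time stands still between calls to the robot, and variables do not carry over. Pictures are saved under pics/ and viewed, about 8 in all and at most 12, crops included, and the job is handed in when it is done.

```bash
ls; mkdir -p pics
cat > h.py <<'E'
import numpy as np, cv2
from plant import *
def ray(cam,uv):
    c=camera_info(cam);K=np.array(c["intrinsics"]);R=np.array(c["R"]);t=np.array(c["t"])
    d=np.array([(uv[0]-K[0,2])/K[0,0],(uv[1]-K[1,2])/K[1,1]])
    s=d.copy()
    for _ in range(20): s=d/(1+c["k1"]*(s@s))
    v=np.array([s[0],s[1],1.]);return -R.T@t, R.T@v   # point=o+depth*v
def at_z(cam,uv,z):
    o,v=ray(cam,uv);return o+v*(z-o[2])/v[2]
def proj(cam,X):
    c=camera_info(cam);K=np.array(c["intrinsics"]);p=np.array(c["R"])@np.asarray(X,float)+np.array(c["t"])
    s=p[:2]/p[2];s=s*(1+c["k1"]*(s@s));return K[:2,:2]@s+K[:2,2]
def cloud(cam,depth,mask):
    r,c=np.nonzero(mask&(depth>0));out=[]
    for a,b in zip(r,c):
        o,v=ray(cam,(b,a));out.append(o+v*depth[a,b])
    return np.array(out)
def tri(uv1,uv2):
    (o1,v1),(o2,v2)=ray("scene",uv1),ray("top",uv2)
    A=np.stack([v1,-v2],1);s=np.linalg.lstsq(A,o2-o1,rcond=None)[0]
    a,b=o1+s[0]*v1,o2+s[1]*v2;return (a+b)/2,np.linalg.norm(a-b)
E
python3 - <<'E'
from h import *
print(read_state(),pinch_z)
im={}
for c in("scene","top"):
    p,d=grab_frame(c);im[c]=p;cv2.imwrite(f"pics/{c}0.png",p[:,:,::-1]);np.save(f"{c}_d0.npy",d)
    i=camera_info(c);print(c,(-np.array(i["R"]).T@np.array(i["t"])).round(3),np.array(i["R"])[2].round(3),i["intrinsics"],i["k1"])
for n in("tray","handle_grip","hole","pocket","ball_center","pin","pin_tip","pin_stand","felt_pad","polish_tin","marker","folding_loupe"):
    r={c:pinpoint(n,c) for c in im}
    print(n,[(c,np.round(x["centre"],1).tolist(),round(x["conf"],2)) for c in r for x in r[c][:2]], (lambda t:(t[0].round(4),round(t[1],4)))(tri(r["scene"][0]["centre"],r["top"][0]["centre"])) if r["scene"] and r["top"] else "")
print(read_state()["time_s"])
E
```

```text
pics
{'time_s': 0.0, 'joints': array([-8.20889833e+01,  5.99849080e+00,  5.52635207e+00,  8.96041133e+01,
        1.54515490e-03,  7.75270807e+01]), 'dq': array([-0.05188195,  0.07987819, -0.08426477,  0.01745286,  0.06403762,
        0.09734476]), 'joint_efforts': array([ 1.20576984e-03, -5.56913888e+01,  5.03667319e+01,  1.63933262e-02,
       -1.26298801e-04,  1.04807278e-06]), 'ee_pos': array([ 0.20895931, -0.56208426,  0.23051683]), 'orientation': array([-1.79925881e+02, -1.79774605e-02,  2.03839233e+01]), 'contact_force': array([-0.59242985,  0.48538766, -0.93160011]), 'torque': array([-0.04384606, -0.03571105,  0.02596486]), 'finger_gap': 0.08550130515815658} 0.0187
scene [0.098 0.55  0.544] [ 0.485 -0.662 -0.572] [[405.10142458   0.         318.06858485]
 [  0.         405.10142458 194.48433533]
 [  0.           0.           1.        ]] 0.01764218506204547
top [ 0.441 -0.004  0.913] [ 0.076 -0.012 -0.997] [[440.9609813    0.         318.98953521]
 [  0.         440.9609813  199.45498434]
 [  0.           0.           1.        ]] -0.06152511467529908
tray [('scene', [335.8, 
[... 909 characters left out ...]
t64(0.1134))
pin_stand [('scene', [275.8, 209.4], 0.7), ('top', [304.3, 155.6], 0.53)] (array([ 0.6047,  0.0166, -0.005 ]), np.float64(0.0026))
felt_pad [('scene', [249.0, 249.4], 0.68), ('top', [236.5, 181.4], 0.72)] (array([0.5492, 0.1567, 0.008 ]), np.float64(0.0041))
polish_tin [('scene', [373.5, 251.4], 0.97), ('top', [304.7, 273.1], 0.6)] (array([0.3581, 0.014 , 0.0005]), np.float64(0.0026))
marker [('scene', [416.1, 207.8], 0.72), ('top', [393.0, 274.9], 0.85)] (array([ 0.3531, -0.1682, -0.0013]), np.float64(0.0033))
folding_loupe [('scene', [341.2, 276.8], 0.88), ('top', [302.3, 157.6], 0.63), ('top', [261.3, 265.7], 0.49)] (array([ 0.5427, -0.0082, -0.1644]), np.float64(0.1779))
1.3
```

View pics/scene0.png

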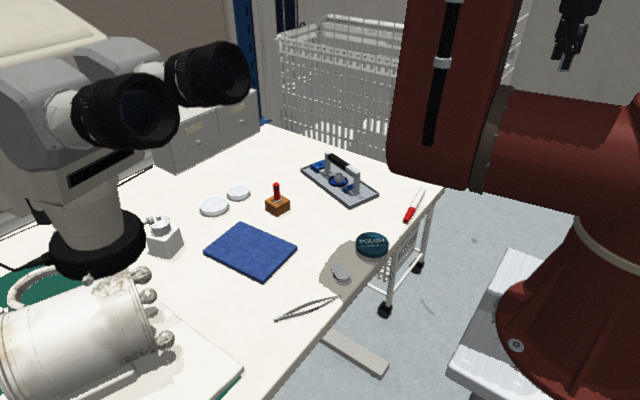

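View pics/top0.png

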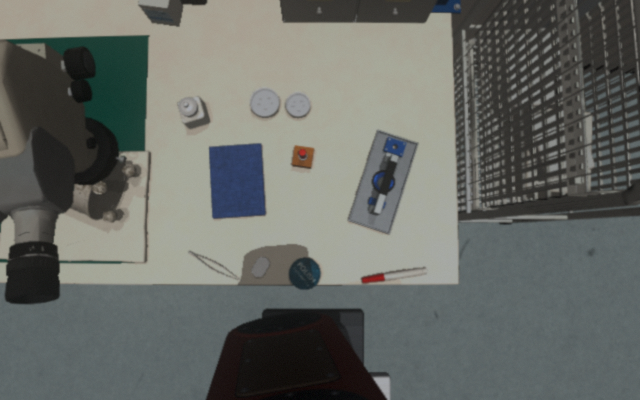

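The scene view shows the tray at (338,180), the pin in its stand at (277,200) and the pad at (250,250). The top view shows the tray at (383,180), the hole end up at (395,145), the pin at (302,156) and the pad at (237,181). The networks' positions agree with this. Next I refine the tray, pin and pad geometry.

```bash
cat > m.py <<'E'
from h import *
def red(p,box):
    h=cv2.cvtColor(p,cv2.COLOR_RGB2HSV);m=((h[...,0]<6)|(h[...,0]>174))&(h[...,1]>170)&(h[...,2]>90)
    b=np.zeros_like(m);b[box[1]:box[3],box[0]:box[2]]=1;return m&b
E
python3 - <<'E'
from m import *
f={c:grab_frame(c) for c in("scene","top")}
for n,zs in(("tray",(0.0,.012,.018)),("felt_pad",(.012,)),("pin_stand",(.026,))):
  for c in f:
    r=cut_out(n,c)
    if not r: print(n,c,"none");continue
    m=r[0]["mask"].astype(np.uint8);cs,_=cv2.findContours(m,0,2);k=max(cs,key=cv2.contourArea)[:,0]
    for z in zs:
        w=np.array([at_z(c,q,z)[:2] for q in k],np.float32)*1000
        print(n,c,round(r[0]["conf"],2),z,np.round(cv2.minAreaRect(w)[0],1),np.round(cv2.minAreaRect(w)[1],1),round(cv2.minAreaRect(w)[2],1))
    if n=="tray" and c=="top":
        P=cloud(c,f[c][1],m>0)*1000;print("heights",np.percentile(P[:,2],[2,10,50,90,98]).round(1))
        b=P[P[:,2]>60];print("bar",len(b),b.mean(0).round(1),b.min(0).round(1),b.max(0).round(1));
for c,b in(("scene",(262,175,295,215)),("top",(288,140,318,172))):
    m=red(f[c][0],b);v,u=np.nonzero(m);print(c,"red",len(u),u.min(),u.max(),v.min(),v.max(),u.mean().round(2),v.mean().round(2))
    P=cloud(c,f[c][1],m)*1000;print(np.median(P,0).round(1),P.min(0).round(1),P.max(0).round(1))
    print([proj(c,(.6047,.0166,z)).round(1).tolist() for z in(.009,.029,.049,.069)])
# table depth check
P=cloud("top",f["top"][1],np.pad(np.ones((6,6),bool),((225,169),(300,334))));print("table",P.mean(0))
a=f["top"][0][115:245,340:430,::-1];cv2.imwrite("pics/c1.png",np.hstack([cv2.resize(a,None,fx=4,fy=4,interpolation=cv2.INTER_CUBIC)]))
b=f["scene"][0][145:220,255:385,::-1];cv2.imwrite("pics/c2.png",cv2.resize(b,None,fx=6,fy=6,interpolation=cv2.INTER_CUBIC))
E
```

```text
tray scene 0.72 0.0 [377.2  99.3] [32.6 54. ] 58.6
tray scene 0.72 0.012 [371.  109.2] [31.9 52.8] 58.6
tray scene 0.72 0.018 [368.  114.2] [31.5 52.2] 58.6
tray top 0.62 0.0 [ 550.3 -147.8] [ 97.8 209.8] 70.7
tray top 0.62 0.012 [ 548.9 -145.9] [ 96.5 207. ] 70.7
tray top 0.62 0.018 [ 548.2 -145. ] [ 95.8 205.6] 70.7Traceback (most recent call last):
  File "<stdin>", line 12, in <module>
  File "h.py", line 17, in cloud
    o,v=ray(cam,(b,a));out.append(o+v*depth[a,b])
        ~~~^^^^^^^^^^^
  File "h.py", line 4, in ray
    c=camera_info(cam);K=np.array(c["intrinsics"]);R=np.array(c["R"]);t=np.array(c["t"])
ValueError: time passes only in moves, steps and waits
```

```bash
sed -i 's/^from plant import \*/from plant import *\nimport plant\nfrom functools import lru_cache\ncamera_info=lru_cache(plant.camera_info)/' h.py
python3 - <<'E'
from m import *
f={c:grab_frame(c) for c in("scene","top")}
for n,zs in(("tray",(.012,)),("felt_pad",(.012,)),("pin_stand",(.026,))):
  for c in f:
    r=cut_out(n,c)
    if not r: print(n,c,"none");continue
    m=r[0]["mask"].astype(np.uint8);cs,_=cv2.findContours(m,0,2);k=max(cs,key=cv2.contourArea)[:,0]
    for z in zs:
        w=np.array([at_z(c,q,z)[:2] for q in k],np.float32)*1000
        print(n,c,round(r[0]["conf"],2),z,np.round(r[0]["centre"]),np.round(cv2.minAreaRect(w)[0],1),np.round(cv2.minAreaRect(w)[1],1),round(cv2.minAreaRect(w)[2],1))
    if n=="tray" and c=="top":
        P=cloud(c,f[c][1],m>0)*1000;print("heights",np.percentile(P[:,2],[2,10,50,90,98]).round(1))
        b=P[P[:,2]>60];print("bar",len(b),b.mean(0).round(1),b.min(0).round(1),b.max(0).round(1),cv2.fitLine(b[:,:2].astype(np.float32),2,0,.01,.01).ravel())
for c,b in(("scene",(262,175,295,215)),("top",(288,140,318,172))):
    m=red(f[c][0],b);v,u=np.nonzero(m);print(c,"red",len(u),u.min(),u.max(),v.min(),v.max(),u.mean().round(2),v.mean().round(2))
    P=cloud(c,f[c][1],m)*1000;print(np.median(P,0).round(1),P.min(0).round(1),P.max(0).round(1))
    print([proj(c,(.6047,.0166,z)).round(1).tolist() for z in(.009,.029,.049,.069)])
P=cloud("top",f["top"][1],np.pad(np.ones((6,6),bool),((225,169),(300,334))));print("table",P.mean(0))
a=f["top"][0][115:245,340:430,::-1];cv2.imwrite("pics/c1.png",cv2.resize(a,None,fx=4,fy=4,interpolation=cv2.INTER_CUBIC))
b=f["scene"][0][145:220,255:385,::-1];cv2.imwrite("pics/c2.png",cv2.resize(b,None,fx=6,fy=6,interpolation=cv2.INTER_CUBIC))
E
```

```text
tray scene 0.63 0.012 [343. 184.] [ 554.  -156.3] [123.2 240.4] 71.1
tray top 0.95 0.012 [381. 182.] [ 547.5 -146. ] [ 91.3 199.8] 71.5
heights [ 2.9  4.4  7.2 66.5 70.1]
bar 491 [ 536.7 -142.6   68.3] [ 479.4 -166.3   61.1] [ 594.9 -118.1   73.3] [ 9.4879979e-01 -3.1587803e-01  5.3674188e+02 -1.4259689e+02]
felt_pad scene 0.84 0.012 [251. 252.] [546.2 158.8] [157.2 117.2] 3.7
felt_pad top 0.95 0.012 [238. 180.] [549.5 153.8] [149.9 111. ] 3.9
pin_stand scene 0.91 0.026 [273. 202.] [581.4  34.6] [52.2 64.6] 42.2
pin_stand top 0.9 0.026 [304. 160.] [596.   19.1] [39.4 43.6] 81.2
scene red 36 274 279 183 199 276.67 191.33
[594.   21.8  47.8] [591.1  16.5  32.5] [603.7  26.4  69.8]
[[276.0, 204.5], [275.5, 197.1], [274.9, 189.6], [274.3, 181.9]]
top red 33 299 305 149 155 301.85 151.73
[597.8  18.7  69.3] [591.9  12.9  67.1] [603.4  24.5  72.6]
[[303.8, 153.9], [303.5, 152.2], [303.3, 150.3], [303.1, 148.4]]
table [ 4.52826417e-01  1.90747531e-02 -9.34262112e-05]
```

View pics/c2.png

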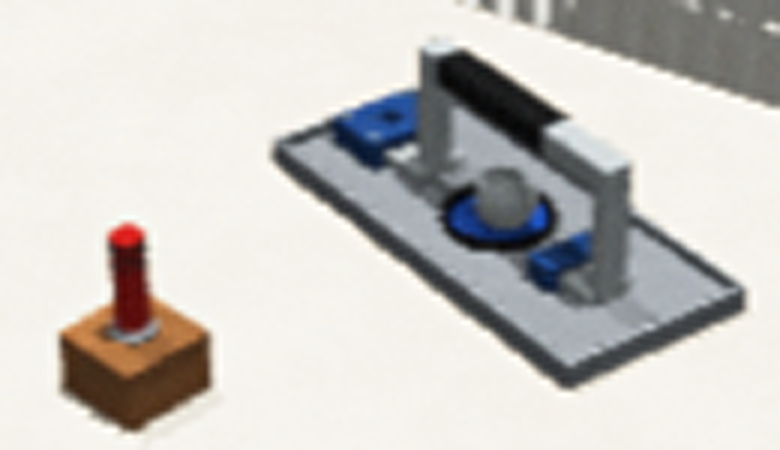

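View pics/c1.png

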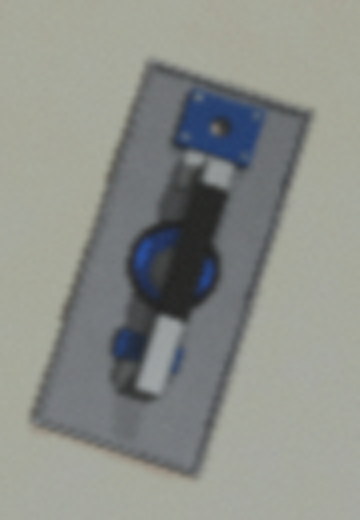

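The scene crop shows the hole at (392,117) in the crop and the ball in its pocket. The top crop shows the hole at (220,127) in the crop and the handle fully home. The tray yaw is about -18.5°, and the bar line fit agrees.

Run:
```python
from m import *
print("top",at_z("top",(394.6,146.4),.019),"scene",at_z("scene",(319.9,164.1),.019),tri((319.9,164.1),(394.6,146.4)))
f={c:plant.grab_frame(c) for c in("scene","top")}
for c,b in(("scene",(305,150,335,175)),("top",(380,132,412,160))):
    p=f[c][0].astype(int);m=(p[...,2]>p[...,0]+40)&(p[...,2]>70);M=np.zeros_like(m);M[b[1]:b[3],b[0]:b[2]]=1;m&=M
    v,u=np.nonzero(m);P=cloud(c,f[c][1],m)*1000;P=P[P[:,2]>14];print(c,len(u),np.median(P,0).round(1),P.min(0).round(1),P.max(0).round(1))
    if c=="top":
        w=np.array([at_z(c,q,.019)[:2] for q in zip(u,v)],np.float32)*1000;print(cv2.minAreaRect(w))
s=read_state();print(s["time_s"],s["ee_pos"],s["orientation"])
```

```text
top [ 0.61891702 -0.17073291  0.019     ] scene [ 0.61922336 -0.17025538  0.019     ] (array([ 0.61917142, -0.17062543,  0.01881947]), np.float64(0.0005192835547667896))
scene 86 [ 621.3 -165.2   18.5] [ 605.  -190.9   14.2] [ 638.  -148.5   21.1]
top 234 [ 619.4 -171.5   19.1] [ 600.7 -192.2   14.6] [ 636.7 -150.4   24.9]
((619.561279296875, -171.20164489746094), (38.6657600402832, 29.918479919433594), 71.5018081665039)
2.0 [ 0.20900221 -0.56243938  0.23132818] [1.79996402e+02 2.54582442e-04 2.03863229e+01]
```

```bash
python3 -m handwheel '[[[0,35,0],[0,0,0.123],85],[[0,35,0],[0,0,0.123],85],[[0,35,0],[0,0,0.123],85],[[0,35,0],[0,0,0.123],85],[[22,27,0],[0,0,0.123],85],[[22,27,0],[0,0,0.123],85],[[22,27,0],[0,0,0.123],85],[[22,27,0],[0,0,0.123],85],[[22,27,0],[0,0,0.123],85],[[22,27,0],[0,0,0.123],85],[[22,27,0],[0,0,0.123],85],[[13,32,0],[0,0,0.123],85],[[13,32,0],[0,0,0.123],85],[[13,32,0],[0,0,0.123],85],[[13,32,0],[0,0,0.123],85],[[13,32,0],[0,0,0.123],85],[[13,32,0],[0,0,0.123],85],[[0,0,0],[0,0,0.123],85],[[0,0,0],[0,0,0.123],85],[[0,0,0],[0,0,0.123],85]]'; python3 -c "
from plant import *;s=read_state();print(s['joints'].round(1))"
```

```text
time_s: 3.67
ee_pos: [0.4412, -0.0406, 0.2314]
orientation: [180.0, 0.0, 161.8]
contact_force: [-0.4, -0.9, -0.2]
finger_gap: 0.0847
[-22.3 -21.8 -19.8  91.9   0.   -4.1]
```

```bash
python3 -m handwheel '[[[31,12,-15],[0,0,-0.005],85],[[31,12,-15],[0,0,0],85],[[32,12,-15],[0,0,0],85],[[32,12,-15],[0,0,0],85],[[31,11,-15],[0,0,0],85],[[0,0,0],[0,0,0],60],[[0,0,-30],[0,0,0],60],[[0,0,-30],[0,0,0],60],[[0,0,-25],[0,0,0],60],[[0,0,-20],[0,0,0],60],[[0,0,-15],[0,0,0],60],[[0,0,0],[0,0,0],60],[[0,0,0],[0,0,0],60]]'
```

```text
time_s: 4.75
ee_pos: [0.5974, 0.0175, 0.0363]
orientation: [-180.0, -0.1, 161.0]
contact_force: [1.0, -0.2, 1.1]
finger_gap: 0.06
```

```bash
python3 -m handwheel '[[[0,1,0],[0,0,0],40],[[0,0,0],[0,0,0],25],[[0,0,0],[0,0,0],0],[[0,0,0],[0,0,0],0],[[0,0,0],[0,0,0],0],[[0,0,0],[0,0,0],0],[[0,0,0],[0,0,0],0],[[0,0,0],[0,0,0],0],[[0,0,0],[0,0,0],0]]'
python3 -m handwheel '[[[0,0,2],[0,0,0],0],[[0,0,5],[0,0,0],0],[[0,0,10],[0,0,0],0],[[0,0,15],[0,0,0],0],[[0,0,15],[0,0,0],0],[[0,0,15],[0,0,0],0],[[0,0,0],[0,0,0],0],[[0,0,0],[0,0,0],0]]'
```

```text
time_s: 5.5
ee_pos: [0.5988, 0.0184, 0.0376]
orientation: [180.0, 0.1, 161.1]
contact_force: [-0.9, 0.1, 6.3]
finger_gap: 0.0122
time_s: 6.17
ee_pos: [0.5988, 0.0184, 0.0996]
orientation: [180.0, 0.1, 161.0]
contact_force: [-0.4, 0.2, -0.5]
finger_gap: 0.0124
```

```bash
python3 -m handwheel '[[[2,-15,0],[0,0,0],0],[[3,-29,0],[0,0,0],0],[[4,-32,0],[0,0,0],0],[[4,-32,0],[0,0,0],0],[[3,-32,0],[0,0,0],0],[[2,-29,0],[0,0,0],0],[[2,-20,0],[0,0,0.008],0],[[0,0,-10],[0,0,0],0],[[0,0,-20],[0,0,0],0],[[0,0,-10],[0,0,0],0],[[0,0,0],[0,0,0],0],[[0,0,0],[0,0,0],0]]'
cat > look.py <<'E'
import sys
from m import *
k=sys.argv[1]
f={c:grab_frame(c) for c in("scene","top")}
for c in f:
    for n in("pin_tip","hole"):
        print(n,c,[(np.round(x["centre"],1).tolist(),round(x["conf"],2)) for x in pinpoint(n,c)[:2]])
print(read_state()["ee_pos"],read_state()["contact_force"].round(1))
b=f["scene"][0][125:200,275:375,::-1];cv2.imwrite(f"pics/s{k}.png",cv2.resize(b,None,fx=7,fy=7,interpolation=cv2.INTER_CUBIC))
E
python3 look.py 1
```

```text
time_s: 7.17
ee_pos: [0.617, -0.1697, 0.0571]
orientation: [180.0, -0.1, 161.5]
contact_force: [-0.2, 0.0, 0.8]
finger_gap: 0.0125
pin_tip scene [([318.2, 160.4], 0.41)]
hole scene [([320.8, 163.9], 0.97), ([275.3, 211.6], 0.36)]
pin_tip top []
hole top []
[ 0.61852771 -0.17048939  0.05926864] [ 0.8 -0.2 -0.6]
```

View pics/s1.png

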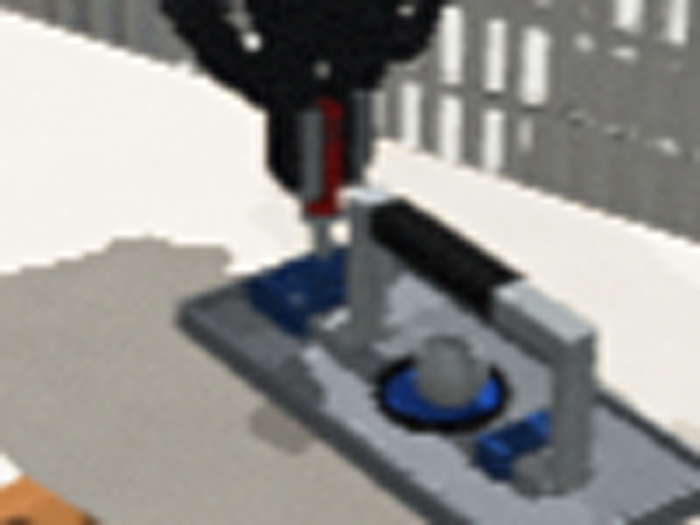

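The pin hangs upright over the keeper, with its tip at crop (320,252). That is right above the hole, which is at crop (318,277). I lower it while watching the force.

```bash
python3 -m handwheel '[[[0.5,0,-4],[0,0,0],0],[[0,0,-4],[0,0,0],0],[[0,0,-3],[0,0,0],0],[[0,0,-2],[0,0,0],0],[[0,0,-1],[0,0,0],0],[[0,0,-1],[0,0,0],0],[[0,0,0],[0,0,0],0]]'
```

```text
time_s: 8.05
ee_pos: [0.6188, -0.1706, 0.0434]
orientation: [180.0, 0.0, 161.5]
contact_force: [2.8, -0.8, -0.2]
finger_gap: 0.0124
```

```bash
python3 -m handwheel '[[[0,0,-1],[0,0,0],0],[[0,0,-1],[0,0,0],0],[[0,0,0],[0,0,0],0]]'
```

```text
time_s: 8.3
ee_pos: [0.6189, -0.1707, 0.0415]
orientation: [-180.0, 0.1, 161.5]
contact_force: [4.3, -0.2, 0.7]
finger_gap: 0.0121
```

```bash
python3 -m handwheel '[[[0.7,-0.2,-1.5],[0,0,0],0],[[0,0,-1.5],[0,0,0],0],[[0,0,-1.5],[0,0,0],0],[[0,0,0],[0,0,0],0]]'
```

```text
time_s: 8.63
ee_pos: [0.6191, -0.1706, 0.0364]
orientation: [180.0, -0.0, 161.5]
contact_force: [1.2, -0.6, -0.4]
finger_gap: 0.0124
```

```bash
python3 -m handwheel '[[[0.2,0,-1.5],[0,0,0],0],[[0,0,-1.5],[0,0,0],0],[[0,0,-1],[0,0,0],0],[[0,0,-0.5],[0,0,0],0],[[0,0,-0.5],[0,0,0],0],[[0,0,0],[0,0,0],0]]'
```

```text
time_s: 9.13
ee_pos: [0.6193, -0.1706, 0.0316]
orientation: [180.0, -0.0, 161.5]
contact_force: [1.9, -0.8, -0.9]
finger_gap: 0.0125
```

```bash
python3 -m handwheel '[[[0,0,-0.5],[0,0,0],0],[[0,0,0],[0,0,0],16],[[0,0,0],[0,0,0],20],[[0,0,0],[0,0,0],30],[[0,0,0],[0,0,0],45],[[0,0,0],[0,0,0],45],[[0,0,0],[0,0,0],45],[[0,0,15],[0,0,0],45],[[0,0,25],[0,0,0],45],[[0,0,30],[0,0,0],45],[[0,0,30],[0,0,0],45],[[0,0,20],[0,0,0],45],[[0,0,0],[0,0,0],45]]'
sed -i 's/"pin_tip","hole"/"pin_tip","hole","handle_grip","tray"/' look.py; python3 look.py 2
```

```text
time_s: 10.22
ee_pos: [0.6217, -0.1718, 0.1572]
orientation: [-179.9, 0.4, 161.5]
contact_force: [0.8, 0.2, -0.6]
finger_gap: 0.0451
pin_tip scene [([319.2, 169.9], 0.69), ([320.8, 170.7], 0.38)]
hole scene [([320.4, 164.0], 0.69), ([419.0, 205.0], 0.39)]
handle_grip scene [([338.8, 161.0], 0.95)]
tray scene [([336.4, 181.8], 0.66), ([336.0, 174.5], 0.52)]
pin_tip top []
hole top []
handle_grip top []
tray top [([302.6, 159.1], 0.21)]
[ 0.61911382 -0.17048386  0.15059359] [-0.6  0.5  0.2]
```

View pics/s2.png

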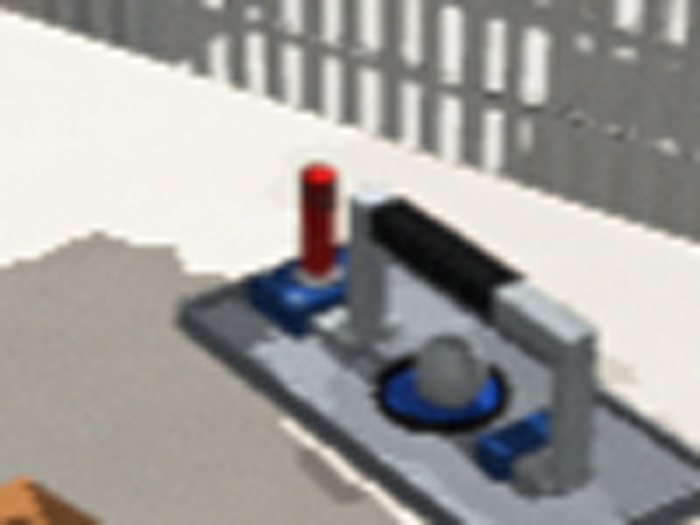

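The pin stands upright with its flange on the keeper, grip top at crop (318,172), and the ball is in its pocket. I check the seat height and the handle position with numbers.

```bash
python3 - <<'E'
from m import *
p,d=grab_frame("scene")
m=red(p,(310,140,330,175));P=cloud("scene",d,m)*1000;v,u=np.nonzero(m);print("pin z",P[:,2].min().round(1),P[:,2].max().round(1),"px",u.mean(),v.min(),v.max())
for z in(.022,.062,.066): print(z,proj("scene",(.619,-.1705,z)))
q=p.astype(int).sum(2);M=np.zeros_like(m);M[150:172,325:352]=1
P=cloud("scene",d,(q<120)&M)*1000;P=P[P[:,2]>52];print("sleeve",len(P),P.mean(0).round(1),P.min(0).round(1),P.max(0).round(1))
for t in(-35,0,35): print(proj("scene",(.5479+t*.9483e-3,-.1467-t*.3173e-3,.069)))
v,u=np.nonzero((q<150)&M);print(u.min(),u.max(),v.min(),v.max())
E
python3 -m handwheel '[[[-12,4,0],[0,0,0],60],[[-30,10,0],[0,0,0],60],[[-20,7,0],[0,0,0],60],[[-9,3,0],[0,0,0],60],[[0,0,-10],[0,0,0],60],[[0,0,-20],[0,0,0],60],[[0,0,-10],[0,0,0],60],[[0,0,0],[0,0,0],60],[[0,0,0],[0,0,0],60]]'
```

```text
pin z 24.6 62.9 px 320.35 149 163
0.022 [320.02962854 163.06483902]
0.062 [320.0555874  149.10484453]
0.066 [320.05825347 147.67351898]
sleeve 133 [ 550.4 -143.    64.9] [ 520.6 -157.4   55.9] [ 583.2 -129.9   71.2]
[348.03773741 165.18144823]
[338.66245442 158.95572236]
[329.7389432  153.02875484]
328 347 154 170
time_s: 11.52
ee_pos: [0.5481, -0.1465, 0.1104]
orientation: [180.0, -0.1, 161.5]
contact_force: [0.5, -1.1, -0.6]
finger_gap: 0.0599
```

```bash
python3 -m handwheel '[[[0,0,-20],[0,0,0],60],[[0,0,-20],[0,0,0],60],[[0,0,-15],[0,0,0],60],[[0,0,-8],[0,0,0],60],[[0,0,-3.5],[0,0,0],60],[[0,0,0],[0,0,0],60],[[0,0,0],[0,0,0],40],[[0,0,0],[0,0,0],30],[[0,0,0],[0,0,0],24],[[0,0,0],[0,0,0],20],[[0,0,0],[0,0,0],18],[[0,0,0],[0,0,0],18],[[0,0,0],[0,0,0],18]]'
```

```text
time_s: 12.6
ee_pos: [0.5485, -0.1467, 0.0449]
orientation: [180.0, 0.0, 161.5]
contact_force: [0.4, -0.5, 0.6]
finger_gap: 0.018
```

```bash
python3 -m handwheel '[[[0,0,0],[0,0,0],16],[[0,0,0],[0,0,0],14],[[0,0,0],[0,0,0],10],[[0,0,0],[0,0,0],0],[[0,0,0],[0,0,0],0],[[0,0,0],[0,0,0],0],[[0,0,0],[0,0,0],0],[[0,0,0],[0,0,0],0]]'; python3 look.py 3; python3 -c "
from plant import *;print(read_state()['torque'])"
```

```text
time_s: 13.27
ee_pos: [0.5484, -0.1469, 0.0451]
orientation: [-180.0, 0.0, 161.5]
contact_force: [-2.7, -3.0, 5.4]
finger_gap: 0.0147
pin_tip scene [([318.3, 169.1], 0.47)]
hole scene [([316.2, 165.6], 0.75)]
handle_grip scene [([338.7, 160.0], 0.68)]
tray scene [([321.4, 171.3], 0.59), ([336.9, 185.3], 0.55)]
pin_tip top []
hole top [([396.1, 146.8], 0.79)]
handle_grip top []
tray top [([379.4, 184.4], 0.72)]
[ 0.54842214 -0.14694557  0.04511067] [-3.2 -2.1  5.5]
[-0.64684158  0.69138221  0.05555624]
```

```bash
python3 -m handwheel '[[[0,0,0.5],[0,0,0],0],[[0,0,1],[0,0,0],0],[[0,0,2],[0,0,0],0],[[0,0,3],[0,0,0],0],[[0,0,4],[0,0,0],0],[[0,0,5],[0,0,0],0],[[0,0,5],[0,0,0],0],[[0,0,5],[0,0,0],0],[[0,0,4],[0,0,0],0],[[0,0,3],[0,0,0],0],[[0,0,1.5],[0,0,0],0],[[0,0,0.5],[0,0,0],0],[[0,0,0],[0,0,0],0],[[0,0,0],[0,0,0],0]]'; python3 look.py 4; python3 -c "
from plant import *;print(read_state()['torque'])"
```

```text
time_s: 14.93
ee_pos: [0.5483, -0.1466, 0.0791]
orientation: [180.0, -0.0, 161.5]
contact_force: [-0.6, -0.1, -4.4]
finger_gap: 0.0149
pin_tip scene [([319.9, 156.3], 0.47), ([319.0, 151.1], 0.45)]
hole scene []
handle_grip scene [([337.3, 149.5], 0.63)]
tray scene [([336.2, 174.5], 0.56)]
pin_tip top []
hole top [([399.2, 143.7], 0.82)]
handle_grip top [([399.6, 144.6], 0.3)]
tray top [([381.2, 177.9], 0.82)]
[ 0.54840662 -0.14662722  0.0793007 ] [ 0.  -0.2 -4.8]
[0.02836465 0.01899581 0.03814868]
```

View pics/s4.png

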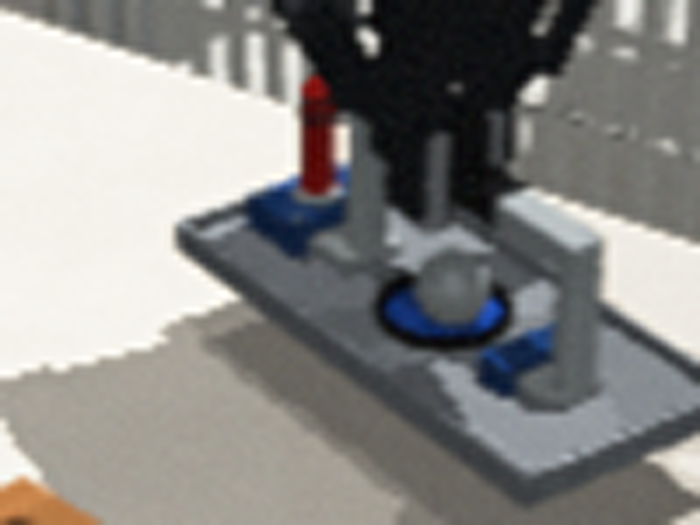

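The tray hangs level: the weight reads 4.4 N and there is almost no torque. The ball is in its pocket and the pin is seated. I raise it further and carry it across gently.

```bash
python3 -m handwheel '[[[0,0,3],[0,0,0],0],[[0,0,6],[0,0,0],0],[[0,0,9],[0,0,0],0],[[0,0,12],[0,0,0],0],[[0,0,12],[0,0,0],0],[[0,0,12],[0,0,0],0],[[0,0,10],[0,0,0],0],[[0,0,8],[0,0,0],0],[[0,0,5],[0,0,0],0],[[0,0,2],[0,0,0],0],[[0,0,0],[0,0,0],0]]'
python3 -m handwheel '[[[0,3,0],[0,0,0],0],[[0,6,0],[0,0,0],0],[[0,9,0],[0,0,0],0],[[0,12,0],[0,0,0],0],[[0,15,0],[0,0,0],0],[[0,18,0],[0,0,0],0],[[0,21,0],[0,0,0],0],[[0,21,0],[0,0,0],0],[[0,21,0],[0,0,0],0],[[0,21,0],[0,0,0],0],[[0,21,0],[0,0,0],0],[[0,21,0],[0,0,0],0],[[0,21,0],[0,0,0],0],[[0,21,0],[0,0,0],0],[[0,18,0],[0,0,0],0],[[0,15,0],[0,0,0],0],[[0,12,0],[0,0,0],0],[[0,9,0],[0,0,0],0],[[0,6,0],[0,0,0],0],[[0,4,0],[0,0,0],0]]'
python3 -m handwheel '[[[0.5,3,0],[0,0,0],0],[[0.5,2,0],[0,0,0],0],[[0,1,0],[0,0,0],0],[[0,0,0],[0,0,0],0],[[0,0,0],[0,0,0],0],[[0,0,0],[0,0,0],0],[[0,0,0],[0,0,0],0],[[0,0,0],[0,0,0],0]]'
python3 - <<'E'
from m import *
f={c:grab_frame(c) for c in("scene","top")}
s=read_state();print(s["time_s"],s["ee_pos"],s["orientation"],s["contact_force"].round(1),s["torque"].round(2),s["finger_gap"],s["dq"].round(2))
for n in("ball_center","pocket","tray","polish_tin","marker","folding_loupe"):
  for c in f: print(n,c,[(np.round(x["centre"],1).tolist(),round(x["conf"],2)) for x in pinpoint(n,c)[:2]])
e=s["ee_pos"]
for n,z in(("tray",-.045),("pocket",-.026)): print(n,[proj(c,e+[0,0,z]).round(1) for c in f])
cv2.imwrite("pics/s5.png",cv2.resize(f["scene"][0][120:320,150:400,::-1],None,fx=3,fy=3,interpolation=cv2.INTER_CUBIC))
cv2.imwrite("pics/t5.png",f["top"][0][:,:,::-1])
E
```

```text
time_s: 16.35
ee_pos: [0.5486, -0.1467, 0.1587]
orientation: [180.0, 0.0, 161.5]
contact_force: [-0.8, 0.5, -4.9]
finger_gap: 0.0147
time_s: 18.02
ee_pos: [0.5483, 0.1491, 0.1583]
orientation: [180.0, -0.0, 161.5]
contact_force: [-1.3, -0.5, -4.8]
finger_gap: 0.0149
time_s: 18.68
ee_pos: [0.5494, 0.1542, 0.1583]
orientation: [180.0, 0.0, 161.5]
contact_force: [0.4, -1.0, -3.8]
finger_gap: 0.0148
18.7833 [0.54943139 0.15423972 0.15834602] [1.79995919e+02 2.35284792e-03 1.61497940e+02] [-0.2 -0.4 -4.2] [-0.01  0.02  0.03] 0.014396727176883123 [ 0.16  0.09  0.1   0.   -0.    0.05]
ball_center scene [([242.8, 193.0], 0.64), ([241.9, 197.8], 0.62)]
ball_center top [([227.6, 170.7], 0.6)]
pocket scene [([243.2, 196.4], 0.95), ([340.0, 273.9], 0.24)]
pocket top [([220.1, 169.3], 0.69)]
tray scene [([243.7, 209.1], 0.89)]
tray top [([221.5, 170.2], 0.69)]
polish_tin scene [([374.1, 249.4], 0.71)]
polish_tin top [([306.4, 272.7], 0.88)]
marker scene [([414.8, 208.8], 0.76), ([237.6, 175.9], 0.55)]
marker top [([391.5, 274.9], 0.68)]
folding_loupe scene [([337.6, 275.0], 0.84)]
folding_loupe top [([259.0, 263.5], 0.78)]
tray [array([245.2, 205. ]), array([227.1, 173.7])]
pocket [array([244.1, 196.3]), array([225. , 172.2])]
```

View pics/s5.png

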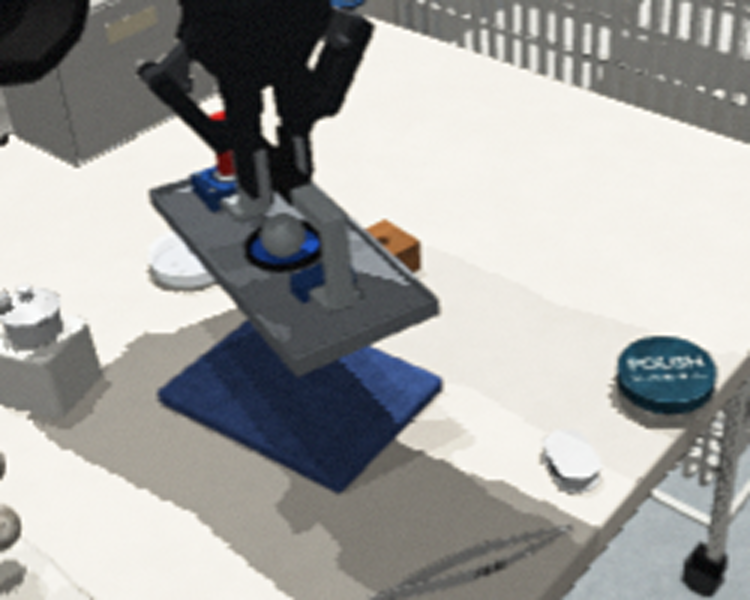

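View pics/t5.png

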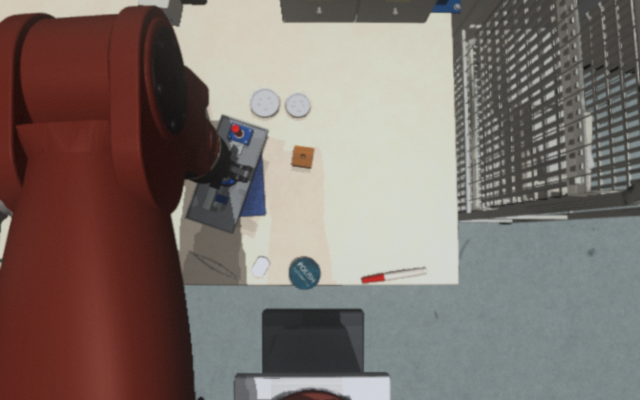

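The scene view shows the tray level over the pad: ball in the blue pocket at crop (283,237), pin seated at (222,150), tin, loupe and marker unmoved. The top view shows the tray at (228,172) over the pad. I do one last tilt check from depth, then hand in.

Run:
```python
from m import *
p,d=grab_frame("scene");e=read_state()["ee_pos"];a=np.radians(-18.5)
m=np.zeros(d.shape,bool);m[170:250,190:300]=1
P=cloud("scene",d,m)-[e[0],e[1],0];Q=np.c_[P[:,0]*np.cos(a)+P[:,1]*np.sin(a),-P[:,0]*np.sin(a)+P[:,1]*np.cos(a),P[:,2]]
k=(abs(Q[:,0])<.095)&(Q[:,1]>.023)&(Q[:,1]<.04)&(abs(Q[:,2]-.118)<.03)
k|=(Q[:,0]>-.095)&(Q[:,0]<-.08)&(abs(Q[:,1])<.035)&(abs(Q[:,2]-.118)<.03)
F=Q[k];c=None
for _ in range(4):
    A=np.c_[F[:,:2],np.ones(len(F))];c=np.linalg.lstsq(A,F[:,2],rcond=None)[0];r=abs(A@c-F[:,2]);F=F[r<max(.003,2*r.std())]
print(len(F),"tilt x,y deg",np.degrees(np.arctan(c[:2])).round(2),"floor z",c[2].round(4))
b=cut_out("ball_center","scene");print([round(x["conf"],2) for x in b])
s=read_state();print(s["time_s"],s["ee_pos"],s["torque"].round(2))
if len(F)>40 and abs(np.degrees(c[:2])).max()<4: hand_in();print("handed in")
```

```text
742 tilt x,y deg [-0.07  0.01] floor z 0.1186
[0.5]
19.4833 [0.54939622 0.15436506 0.1583198 ] [0.06 0.05 0.04]
the job is handed in; nothing more can be done
handed in
```

The pin is locked into the tray, and the arm is holding the tray level and still about 10 cm above the middle of the blue pad. I handed the job in at 19.5 s while still holding it.

**Pin:** I took it from its stand and lowered it into the tray hole with the tray on the worktop. Side forces during insertion stayed under about 5 N. In the picture its flange lay on the keeper, and its grip measured about 62 mm high, which matches the seated height.

**Tray:** I gripped the rubber sleeve, lifted slowly and carried the tray across with gentle accelerations.

**Last checks:**
- **Level:** the depth fit gives a tilt of about 0.1° or less, with almost no torque at the wrist.
- **Height:** the tray floor's upper face is at 118.6 mm, so the underside is about 10 cm above the pad's surface.
- **Position:** the gripper, with the tray hanging under it, is within about 1 mm of the pad centre measured from the top view. The scene camera put the centre up to 5 mm away from that.
- **Ball:** it is in its pocket in the final picture.
- **Loupe, tin and marker:** they look unmoved. Reported positions changed by at most about 4 pixels, which is within the networks' scatter.

**Disagreements:** some network reports were wrong early on, such as an outlier for the ball and a hole position a few mm off. I used measurements taken from the pictures instead, and these agreed between both cameras to within 1 mm for the hole.

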